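Let the waiting corks into the cork collector

TASK

Two used corks wait in the side chute of one of the two cork collectors on the worktop. With the fingertips press that collector's front lever all the way down, so that its lid stands fully open and both corks roll in, then ease the lever back up so that the lid comes down gently, without slamming, and is fully shut. Do not touch the corks or the lid, and leave the other collector and everything else alone.

Things in the scene. Friction and masses are not known exactly. Their poses are not given: they have to be found in the camera images.
- cork_bin: The cork collector whose chute holds the two waiting corks. Open steel box 120 deep (x) x 130 wide (y) x 120 high, walls 4, fixed; origin: centre of its underside. Front (-x) has the lever; left side (+y) the chute, a 52 wide trough starting 82 above the worktop at the left wall, rising outward at 20 degrees to 75 beyond it. Turned up to 0.25 rad either way.
- cork_bin_paddle (a point): Where to press: centre of the top face of the lever's paddle (34 long, 52 wide, low upturned toe in front), moves with it. At rest 137 in front of the bin's origin, 116 high. Lever pivot: on the bin's centre plane, 70 in front of its origin, 96 high, 70 from this point. The arm rises 0.25 rad forward at rest and dips 0.25 rad when down: the paddle sinks about 35, almost straight.
- cork_bin_lever (a joint): that bin's lever, rad: 0 at rest, 0.5 fully down at its stop. About 3 to 6 N on the paddle hold it down. Nothing brakes its return: it follows the finger up; let go, it flies up and the lid slams.
- cork_bin_lid (a joint): that bin's lid, rad: 0 shut, 1.0 fully open; hinged on the rear rim, driven by the lever (lid = 2 x lever angle; 10 mm of paddle is 0.29 rad of lid). Let go, it falls at more than 5 rad/s; over 3 rad/s is a slam, under 2 gentle (paddle rising slower than 60 mm/s). Its apron shuts the chute's mouth; opening, it swings up and back, away from the lever.
- spare_bin: An identical second cork collector whose chute is empty. Open steel box 120 deep (x) x 130 wide (y) x 120 high, walls 4, fixed; origin: centre of its underside. Front (-x) has the lever; left side (+y) the chute, a 52 wide trough starting 82 above the worktop at the left wall, rising outward at 20 degrees to 75 beyond it. Turned up to 0.25 rad either way.
- spare_bin_paddle (a point): Where to press: centre of the top face of the lever's paddle (34 long, 52 wide, low upturned toe in front), moves with it. At rest 137 in front of the bin's origin, 116 high. Lever pivot: on the bin's centre plane, 70 in front of its origin, 96 high, 70 from this point. The arm rises 0.25 rad forward at rest and dips 0.25 rad when down: the paddle sinks about 35, almost straight.
- spare_bin_lever (a joint): that bin's lever, rad: 0 at rest, 0.5 fully down at its stop. About 3 to 6 N on the paddle hold it down. Nothing brakes its return: it follows the finger up; let go, it flies up and the lid slams.
- spare_bin_lid (a joint): that bin's lid, rad: 0 shut, 1.0 fully open; hinged on the rear rim, driven by the lever (lid = 2 x lever angle; 10 mm of paddle is 0.29 rad of lid). Let go, it falls at more than 5 rad/s; over 3 rad/s is a slam, under 2 gentle (paddle rising slower than 60 mm/s). Its apron shuts the chute's mouth; opening, it swings up and back, away from the lever.
- cork_1: used cork, a cylinder 23 across and 40 long along its own x; origin at its centre. It lies in the chute of cork_bin, against the lid's apron, and rolls down into the bin by itself within about a second once the lid is up.
- cork_2: used cork, a cylinder 23 across and 40 long along its own x; origin at its centre. It lies in the chute of cork_bin, behind the first, and rolls down into the bin by itself within about a second once the lid is up.
- shot_glass: bystander: small clear drinking glass, 48 wide, 61 high (mm); origin at the centre of its underside.
- jigger: bystander: two-ended steel bar measure, 43 wide, 78 high (mm); origin at the centre of its underside.
- olive_jar: bystander: squat glass jar with a metal lid, 63 wide, 110 high (mm); origin at the centre of its underside.
- salt_shaker: bystander: glass shaker with a metal top, 44 wide, 90 high (mm); origin at the centre of its underside.
- nutmeg_jar: bystander: slim spice jar with a dark cap, 44 wide, 105 high (mm); origin at the centre of its underside.
- bottle_stopper: bystander: silver bottle stopper standing on its knob, 35 wide, 52 high (mm); origin at the centre of its underside.
- shaker: bystander: steel cocktail shaker, 70 wide, 203 high (mm); origin at the centre of its underside.

How it is judged (in metres and radians):
On the way:
1. the lever of the collector with the corks is pressed down and its lid stands fully open (value of joint cork_bin_lid above 0.88 rad and contact force between any of the fingers, the arm and cork_bin_lever above 0.3 N), for 0.2 s.
At the end, for the whole second after the job is handed in: Both corks lie at rest inside the box of the collector (not in its chute), and its lid is shut (within 0.04 rad) with the lever fully up (value of joint cork_bin_lid below 0.04 rad and value of joint cork_bin_lever below 0.02 rad and x of cork_1 in the frame of cork_bin between -0.056 and 0.056 m and y of cork_1 in the frame of cork_bin between -0.061 and 0.061 m and height (world z) of each of cork_1, cork_2 below 0.075 m and linear speed of each of cork_1, cork_2 below 0.05 m/s and x of cork_2 in the frame of cork_bin between -0.056 and 0.056 m and y of cork_2 in the frame of cork_bin between -0.061 and 0.061 m); the robot touches nothing.
It fails at once if the lid slams or drops: it closes faster than 3 rad/s (velocity of joint cork_bin_lid below -3 rad/s).
It fails at once if the robot touches the lid instead of working the lever (contact force between any of the fingers, the arm and cork_bin_lid above 0.5 N or contact force between any of the fingers, the arm and spare_bin_lid above 0.5 N).
It fails at once if the robot touches, lifts or carries a cork (contact force between any of the fingers, the arm and cork_1 above 0.2 N or contact force between any of the fingers, the arm and cork_2 above 0.2 N).
It fails at once if the other collector's lever is worked (value of joint spare_bin_lever above 0.08 rad).
It fails at once if a bystander is moved, lifted or knocked over (distance of any of shot_glass, jigger, olive_jar, salt_shaker, nutmeg_jar, bottle_stopper, shaker from where it was at the start of the episode above 0.02 m or angle between any of shot_glass, jigger, olive_jar, salt_shaker, nutmeg_jar, bottle_stopper, shaker's own z axis and vertical above 0.3 rad).
It also fails if it takes over 35 s, if anything falls off the work surface, if the arm or the gripper's body presses on something with over 40 N, if the wrist force passes 120 N, or if a joint passes its speed limit or range.

ROBOT

A 7-joint arm with a two-finger parallel gripper is mounted at the origin on a cart in front of the work surface, level with it; the furniture and walls round the work are solid. World frame = base frame: x ahead of the robot, y to its left, z up, the work surface at z = 0. Lengths are in mm, angles in rad, forces in N, time in s.
With the tool pointing down it reaches from about 425 to 875 mm from the base axis. Payload 8.4 kg.
Tool frame: the origin (TCP) lies at the very end of the fingers, on their centre line; the grasp point (between the pads) lies 19 mm behind it; z points along the fingers, y is the line along which they close (so a half turn about z gives the same grasp; the last joint's range is limited). The gripper opens to 87 mm and grips with 3 to 60 N. Pads are 19 mm wide; open, the fingers measure 117 mm over their backs; the gripper's body (75 mm by 190 mm) begins 51 mm behind the grasp point.
Start: joints at [-1.202, 0.333, 0.04, 1.465, -0.013, 1.343, -0.059], TCP at [293.097, 580.136, 222.546] pointing down, gripper open.
Joint ranges: [-2.58, 2.58], [-0.38, 2.09], [-1.3, 1.39], [0.25, 2.4], [-1.5, 4.64], [0.08, 2.09], [-2.65, 2.65]. Speed limits (rad/s): [2.22, 2.22, 2.79, 2.79, 3.14, 3.14, 3.14].

INTERFACE

Orientations are given as a unit quaternion [x, y, z, w].
In Python, from cell import robot gives the robot as it stands.
- The arm moves only by the tool play_rows, never from a script. Its argument "moves" is a list that holds one entry, the list of rows, each a list of 7 numbers: the turn, a rotation vector about the tool's x, y, z in units of 6 degrees (1.0 is 6 degrees), then the shift along the tool's x, y, z in units of 25 mm (1.0 is 25 mm), then the finger opening in mm, from 0 to 87. A call has 1 to 20 rows; each row shifts and turns the commanded pose from where the row before left it, along the tool's axes as they then stand; what a row does not reach is not made up. A row lasts 1/12 s, in which the tool goes at most 41.7 mm and 7.16 degrees, less where a joint would pass 70% of its speed; a pose out of reach is approached as far as the arm can. A call is refused whole if a number of a shift passes 1 or a number of a turn 1, either way. A call with a gripper value outside its range is refused whole. The fingers move at their own pace and stop on an object; the grip force is fixed at half the most. Time passes only in rows, so rows that do not move let the fingers close. It gives the time, the measured TCP pose, the force, the opening and the grip force at its end, in the units of the state.
- robot.get_obs(): the state, without advancing time (a new reading comes with each control period).
- robot.snapshot(name): name is "scene" or "side" or "wrist"; returns a dict with "img" (400x640x3 uint8, blue, green, red), "mtx" (3x3 intrinsics, pixels), "world_to_cam" (4x4, takes a point from world to camera coordinates). Camera axes: x right, y up, looking along -z (the intrinsics and any distortion apply to the point x, -y, -z); pixel columns grow to the right and rows downward; lengths in mm; the calibration is good to about 2 mm. The wrist camera is an equidistant fisheye: a pixel r from the principal point sees the ray r / f radians off the axis. A picture is of the moment at which its call begins. There is no depth.
- robot.job_done(): hands the job in; it is judged then, once.
The state is a dict: "t": time; "qpos": joint angles; "joint_vel": joint speeds; "effort": joint torques, N m; "tcp_pos": TCP position; "tool_rot": TCP orientation; "force": force on the tool from outside, world axes, zero at the start; "ft_torque": the same for the moment, N m; "finger_gap": finger opening in mm; "grip_force": force on a finger pad.
Only numpy, scipy, OpenCV 4.12 (cv2) and the standard library are available. Lean on these libraries where they do the work, as an engineer would, in place of code of your own. Each camera call takes 0.05 s, during which the arm holds its last target. There are 200 camera calls.

## Working session

There is one attempt and no reset: what is moved stays moved. The work goes in short steps, Python scripts to look and compute and a tool call to move; the robot and the scene stay as the last step left them, time stands still between calls to the robot, and variables do not carry over. Pictures are saved under pics/ and viewed, at most 10 in all, crops included, and the job is handed in when it is done.

Besides the shell and the picture viewer there is one more tool, called by a JSON object that holds its "op" and its "data". play_rows: Moves the arm, as the interface text tells. Its arguments: {"type":"object","properties":{"moves":{"type":"array","items":{"type":"array","items":{"type":"array","items":{"type":"number"}}}}},"required":["moves"]}

```bash
mkdir -p pics; python3 - <<'E'
from cell import robot
import cv2,numpy as np,pickle
o=robot.get_obs();print(o)
d={}
for n in("scene","side","wrist"):
    s=robot.snapshot(n);d[n]=s;cv2.imwrite(f"pics/{n}0.png",s["img"])
    print(n,s["mtx"],s["world_to_cam"].round(3) if hasattr(s["world_to_cam"],'round') else s["world_to_cam"])
pickle.dump(d,open("d0.pkl","wb"))
E
```

```text
{'t': 0.0, 'qpos': array([-1.20216314,  0.33393522,  0.03987684,  1.46628116, -0.01340719,
        1.34328456, -0.05851289]), 'joint_vel': array([ 0.00099335,  0.00122657,  0.00031871, -0.00032725,  0.00119233,
       -0.0003275 ,  0.00176619]), 'effort': array([-1.94117041e-03, -6.56361508e+01,  1.33380722e+00, -4.03805637e+01,
       -5.99421677e-02,  4.47354396e-02,  1.40830612e-04]), 'tcp_pos': array([292.93348856, 579.72280263, 221.63875017]), 'tool_rot': array([ 2.31806046e-01,  9.72761678e-01, -8.09398628e-04, -1.38184051e-04]), 'force': array([-0.10233209,  0.28306113, -0.41212451]), 'ft_torque': array([-0.05101525, -0.0121915 , -0.00964053]), 'grip_force': 0.0, 'finger_gap': 86.88979345988758}
scene [[379.31030159   0.         321.13770074]
 [  0.         379.31030159 196.86315743]
 [  0.           0.           1.        ]] [[ 7.680000e-01 -6.400000e-01  2.000000e-03 -4.168400e+02]
 [ 4.540000e-01  5.470000e-01  7.030000e-01 -2.900200e+02]
 [-4.510000e-01 -5.400000e-01  7.110000e-01 -1.062577e+03]
 [ 0.000000e+00  0.000000e+00  0.000000e+00  1.000000e+00]]
side [[410.05182406   0.         321.94093825]
 [  0.         410.05182406 199.81621595]
 [  0.           0.           1.        ]] [[-5.810000e-01 -8.140000e-01 -4.000000e-03  2.590220e+02]
 [ 7.110000e-01 -5.100000e-01  4.840000e-01 -4.264740e+02]
 [-3.960000e-01  2.790000e-01  8.750000e-01 -1.249519e+03]
 [ 0.000000e+00  0.000000e+00  0.000000e+00  1.000000e+00]]
wrist [[309.70691629   0.         322.54475082]
 [  0.         309.70691629 200.57273372]
 [  0.           0.           1.        ]] [[ 4.52000e-01  8.92000e-01 -1.00000e-03 -6.49315e+02]
 [-8.52000e-01  4.31000e-01 -2.96000e-01  3.62370e+01]
 [-2.64000e-01  1.34000e-01  9.55000e-01 -3.91643e+02]
 [ 0.00000e+00  0.00000e+00  0.00000e+00  1.00000e+00]]
```

View pics/scene0.png

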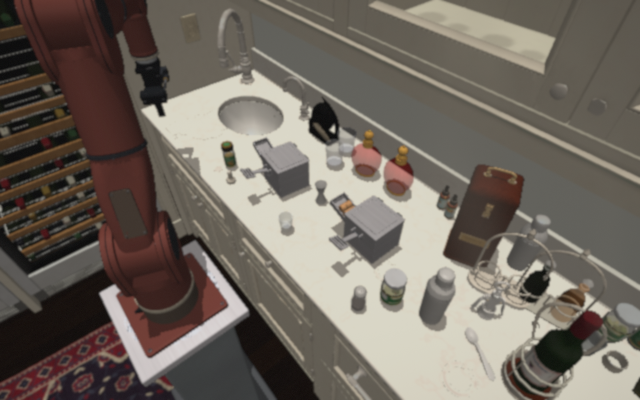

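View pics/side0.png

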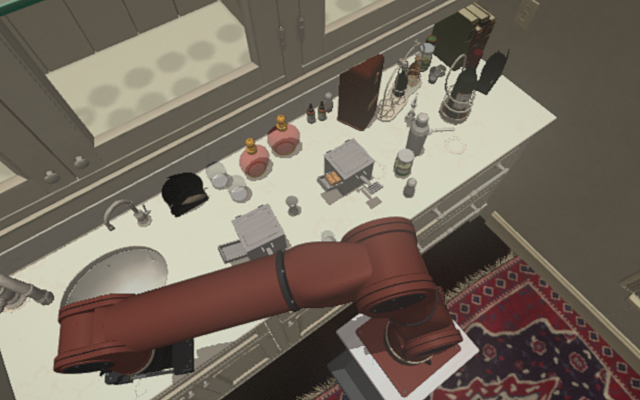

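The corks (orange) are in the chute of the right-hand collector: scene about (348,207), side about (332,178). Next I'll enlarge both views of it.

```bash
python3 - <<'E'
import cv2,pickle
d=pickle.load(open("d0.pkl","rb"))
a=cv2.resize(d["scene"]["img"][180:280,310:420],None,fx=5,fy=5,interpolation=cv2.INTER_CUBIC)
b=cv2.resize(d["side"]["img"][125:225,305:395],None,fx=6,fy=6,interpolation=cv2.INTER_CUBIC)
cv2.imwrite("pics/a.png",a);cv2.imwrite("pics/b.png",b)
E
```

```text
(no output)
```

View pics/a.png

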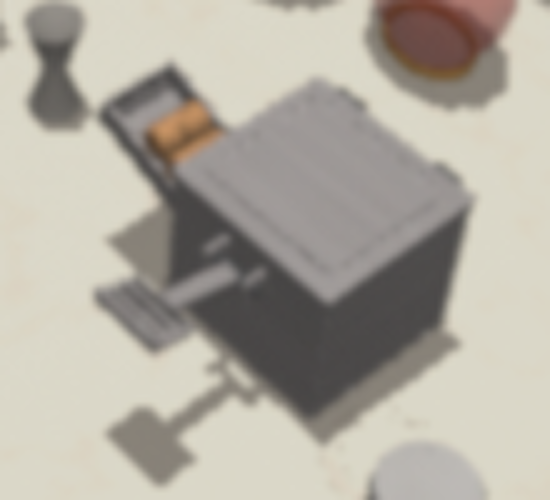

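View pics/b.png

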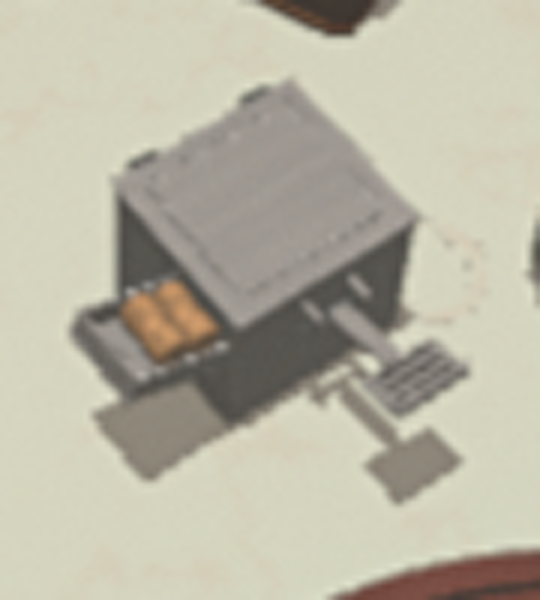

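```bash
cat >h.py <<'E'
import numpy as np,pickle
from scipy.optimize import least_squares
def proj(s,p):
    c=s["world_to_cam"][:3,:3]@p+s["world_to_cam"][:3,3]; m=s["mtx"]
    return np.array([m[0,0]*c[0]/-c[2]+m[0,2],m[1,1]*-c[1]/-c[2]+m[1,2]])
def tri(obs):
    return least_squares(lambda p:np.concatenate([proj(s,p)-u for s,u in obs]),[600,0,100.])
E
python3 - <<'E'
from h import *
d=pickle.load(open("d0.pkl","rb"));A=lambda x,y:np.array([310+x/5-.4,180+y/5-.4]);B=lambda x,y:np.array([305+x/6-.4,125+y/6-.4])
P={}
for n,a,b in[("pad",(145,315),(417,378)),("FL",(178,168),(240,325)),("RL",(318,80),(118,180)),("RR",(472,200),(293,80)),("FR",(330,302),(415,218)),
 ("pO-L",(97,290),(362+0,372)),]:
    r=tri([(d["scene"],A(*a)),(d["side"],B(*b))]);P[n]=r.x;print(n,r.x.round(1),r.fun.round(2))
c=sum(P[k] for k in("FL","RL","RR","FR"))/4
x=(P["RL"]+P["RR"]-P["FL"]-P["FR"]);y=P["FL"]+P["RL"]-P["FR"]-P["RR"]
print(c,np.linalg.norm(x)/2,np.linalg.norm(y)/2,np.arctan2(x[1],x[0]),np.arctan2(-y[0],y[1]))
yaw=np.arctan2(x[1]-y[0],x[0]+y[1]);print(yaw,c[:2]-137*np.array([np.cos(yaw),np.sin(yaw)]))
E
```

```text
pad [ 433.2 -207.6  111.1] [-0.02  0.01 -0.01 -0.02]
FL [ 515.  -143.9  121.8] [-0.19  0.16 -0.11 -0.26]
RL [ 633.4 -145.1  122.6] [ 0.17 -0.15  0.09  0.24]
RR [ 632.1 -272.8  121.8] [ 0.11 -0.1   0.06  0.17]
FR [ 514.9 -271.3  118.6] [-0.06  0.05 -0.04 -0.09]
pO-L [ 435.  -178.   115.4] [ 3.2  -2.61  2.04  4.39]
[ 573.85540113 -208.28586615  121.1892553 ] 117.81753570973243 127.55513410419547 -0.011513122038541925 -0.005175434105405424
-0.008218493773388942 [ 436.86002785 -207.15994518]
```

{"op": "play_rows", "data": {"moves": [[[0,0,-0.9,0,0,-0.2,0],[0,0,-0.9,0,0,-0.2,0],[0,0,-0.9,0,0,-0.2,0],[0,0,-0.9,0,0,-0.2,0],[0,0,-0.87,0,0,-0.2,0],[0,0,0,-0.5,-1,0,0],[0,0,0,-0.5,-1,0,0],[0,0,0,-0.5,-1,0,0],[0,0,0,-0.5,-1,0,0],[0,0,0,-0.5,-1,0,0],[0,0,0,-0.5,-1,0,0],[0,0,0,-0.5,-1,0,0],[0,0,0,-0.5,-1,0,0],[0,0,0,-0.5,-1,0,0],[0,0,0,-0.5,-1,0,0],[0,0,0,-0.5,-1,0,0],[0,0,0,-0.5,-1,0,0],[0,0,0,-0.5,-1,0,0],[0,0,0,-0.5,-1,0,0],[0,0,0,0,0,0,0]]]}}

```text
t: 1.82
tcp_pos: [470.8, 224.2, 247.7]
tool_rot: [0.004, 1.0, -0.001, 0.001]
force: [0.1, -0.7, 0.2]
finger_gap: 0.5
grip_force: 0.0
```

```bash
python3 - <<'E'
from cell import robot
o=robot.get_obs();print(o['t'],o['qpos'].round(2),o['tcp_pos'].round(1),o['tool_rot'].round(3),o['finger_gap'],o['force'].round(2))
E
```

```text
1.8167 [-0.75  0.05  0.23  1.75 -0.01  1.34  1.04] [470.8 224.2 247.7] [ 0.004  1.    -0.001  0.001] 0.48215016035436353 [ 0.1  -0.72  0.2 ]
```

{"op": "play_rows", "data": {"moves": [[[0,0,-0.03,0.07,-0.96,0,0],[0,0,-0.03,0.07,-0.96,0,0],[0,0,0,0.07,-0.96,0,0],[0,0,0,0.07,-0.96,0,0],[0,0,0,0.07,-0.96,0,0],[0,0,0,0.07,-0.96,0,0],[0,0,0,0.07,-0.96,0,0],[0,0,0,0.07,-0.96,0,0],[0,0,0,0.07,-0.96,0,0],[0,0,0,0.07,-0.96,0,0],[0,0,0,0.07,-0.96,0,0],[0,0,0,0.07,-0.96,0,0],[0,0,0,0.07,-0.96,0,0],[0,0,0,0.07,-0.96,0,0],[0,0,0,0.1,-0.96,0,0],[0,0,0,0.1,-0.96,0,0],[0,0,0,0.1,-0.96,0,0],[0,0,0,0.1,-0.96,0,0],[0,0,0,0,0,0,0],[0,0,0,0,0,0,0]]]}}

```text
t: 3.48
tcp_pos: [435.9, -203.0, 247.5]
tool_rot: [-0.002, 1.0, 0.0, -0.0]
force: [-0.7, 0.6, -0.4]
finger_gap: 0.4
grip_force: 0.0
```

```bash
python3 - <<'E'
from cell import robot
import cv2,numpy as np
o=robot.get_obs();print(o['t'],o['qpos'].round(2),o['tcp_pos'].round(1),o['tool_rot'].round(3),o['force'].round(2))
I=[]
for n,(y,x) in(("scene",(120,260)),("side",(70,280))):
    s=robot.snapshot(n);I.append(cv2.resize(s["img"][y:y+180,x:x+130],None,fx=3,fy=3,interpolation=cv2.INTER_CUBIC))
cv2.imwrite("pics/c.png",np.hstack(I))
E
```

```text
3.4833 [-0.38 -0.07  0.7   1.85  0.05  1.35  1.88] [ 435.9 -203.   247.5] [-0.002  1.     0.    -0.   ] [-0.73  0.6  -0.35]
```

View pics/c.png

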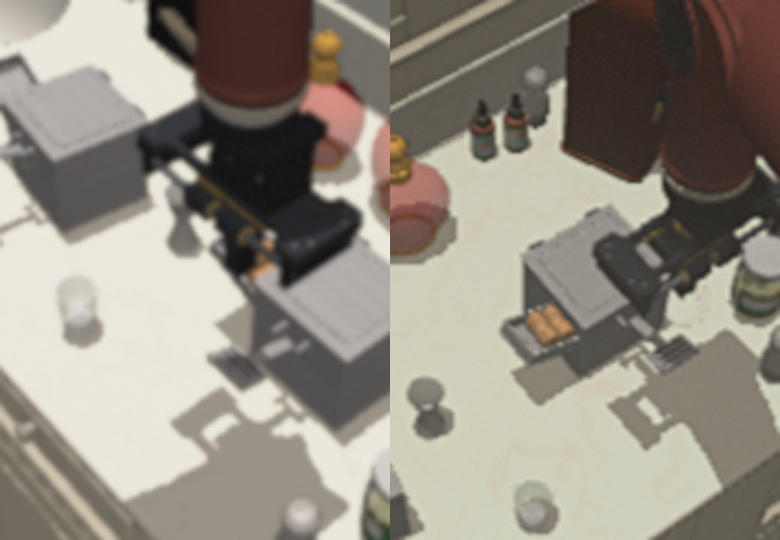

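The gripper hangs just above the paddle with all else clear: paddle at about (236,368) in the left crop and (672,352) in the right. Now I'll go down.

{"op": "play_rows", "data": {"moves": [[[0,0,0,0,-0.15,0.7,0],[0,0,0,0,0,0.7,0],[0,0,0,0,0,0.7,0],[0,0,0,0,0,0.7,0],[0,0,0,0,0,0.7,0],[0,0,0,0,0,0.7,0],[0,0,0,0,0,0.5,0],[0,0,0,0,0,0.2,0],[0,0,0,0,0,0.1,0],[0,0,0,0,0,0.1,0],[0,0,0,0,0,0.1,0],[0,0,0,0,0,0.1,0],[0,0,0,0,0,0,0],[0,0,0,0,0,0,0]]]}}

```text
t: 4.75
tcp_pos: [436.8, -205.7, 115.6]
tool_rot: [-0.003, 1.0, 0.0, 0.0]
force: [-0.9, 1.5, 4.5]
finger_gap: 0.6
grip_force: 2.0
```

{"op": "play_rows", "data": {"moves": [[[0,0,0,0,0,0.12,0],[0,0,0,0,0,0.12,0],[0,0,0,0,0,0.12,0],[0,0,0,0,0,0.12,0],[0,0,0,0,0,0.12,0],[0,0,0,0,0,0.12,0],[0,0,0,0,0,0.12,0],[0,0,0,0,0,0.12,0],[0,0,0,0,0,0.12,0],[0,0,0,0,0,0.12,0],[0,0,0,0,0,0,0],[0,0,0,0,0,0,0]]]}}

```text
t: 5.75
tcp_pos: [436.8, -205.9, 85.2]
tool_rot: [-0.003, 1.0, -0.0, 0.0]
force: [-0.1, 0.4, 4.8]
finger_gap: 0.4
grip_force: 2.2
```

Still about 5 N; I'll feel for the stop in small steps.

{"op": "play_rows", "data": {"moves": [[[0,0,0,0,0,0.06,0],[0,0,0,0,0,0.06,0],[0,0,0,0,0,0.06,0],[0,0,0,0,0,0,0],[0,0,0,0,0,0,0]]]}}

```text
t: 6.17
tcp_pos: [437.3, -206.0, 83.3]
tool_rot: [-0.003, 1.0, 0.001, 0.001]
force: [-13.7, 4.1, 41.1]
finger_gap: 0.7
grip_force: 21.6
```

{"op": "play_rows", "data": {"moves": [[[0,0,0,0,0,-0.06,0],[0,0,0,0,0,0,0],[0,0,0,0,0,0,0],[0,0,0,0,0,0,0],[0,0,0,0,0,0,0],[0,0,0,0,0,0,0],[0,0,0,0,0,0,0],[0,0,0,0,0,0,0],[0,0,0,0,0,0,0],[0,0,0,0,0,0,0],[0,0,0,0,0,0,0],[0,0,0,0,0,0,0],[0,0,0,0,0,0,0],[0,0,0,0,0,0,0],[0,0,0,0,0,0,0],[0,0,0,0,0,0,0],[0,0,0,0,0,0,0],[0,0,0,0,0,0,0]]]}}

```text
t: 7.67
tcp_pos: [437.2, -206.0, 83.8]
tool_rot: [-0.003, 1.0, 0.0, 0.001]
force: [-6.9, 2.5, 25.0]
finger_gap: 0.7
grip_force: 12.9
```

```bash
python3 - <<'E'
from cell import robot
import cv2,numpy as np
I=[]
for n,(y,x) in(("scene",(120,300)),("side",(70,280))):
    s=robot.snapshot(n);I.append(cv2.resize(s["img"][y:y+180,x:x+130],None,fx=3,fy=3,interpolation=cv2.INTER_CUBIC))
cv2.imwrite("pics/d.png",np.hstack(I))
E
```

```text
(no output)
```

View pics/d.png

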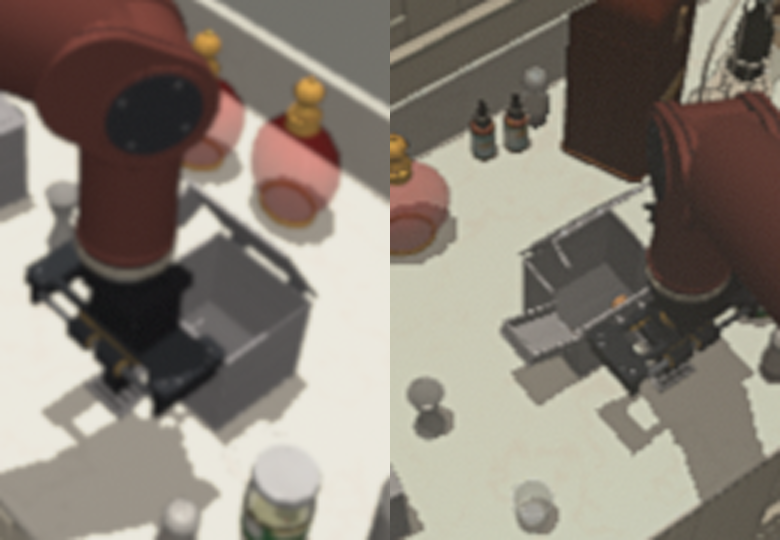

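The lid stands open, the chute is empty (about (540,335) in the right crop) and a cork shows inside the box at (620,300). I'll now ease the lever up at about 24 mm/s.

{"op": "play_rows", "data": {"moves": [[[0,0,0,0,0,-0.04,0],[0,0,0,0,0,-0.06,0],[0,0,0,0,0,-0.08,0],[0,0,0,0,0,-0.08,0],[0,0,0,0,0,-0.08,0],[0,0,0,0,0,-0.08,0],[0,0,0,0,0,-0.08,0],[0,0,0,0,0,-0.08,0],[0,0,0,0,0,-0.08,0],[0,0,0,0,0,-0.08,0],[0,0,0,0,0,-0.08,0],[0,0,0,0,0,-0.08,0],[0,0,0,0,0,-0.08,0],[0,0,0,0,0,-0.08,0],[0,0,0,0,0,-0.08,0],[0,0,0,0,0,-0.08,0],[0,0,0,0,0,-0.08,0],[0,0,0,0,0,-0.08,0],[0,0,0,0,0,-0.08,0],[0,0,0,0,0,0,0]]]}}

```text
t: 9.43
tcp_pos: [436.5, -205.6, 118.9]
tool_rot: [-0.003, 1.0, 0.0, 0.0]
force: [3.7, 0.3, 3.5]
finger_gap: 0.5
grip_force: 2.0
```

{"op": "play_rows", "data": {"moves": [[[0,0,0,0,0,-0.04,0],[0,0,0,0,0,-0.04,0],[0,0,0,0,0,-0.04,0],[0,0,0,0,0,-0.04,0],[0,0,0,0,0,-0.06,0],[0,0,0,0,0,-0.06,0],[0,0,0,0,0,-0.08,0],[0,0,0,0,0,-0.08,0],[0,0,0,0,0,-0.4,0],[0,0,0,0,0,-0.8,0],[0,0,0,0,0,-0.8,0],[0,0,0,0,0,-0.8,0],[0,0,0,0,0,-0.8,0],[0,0,0,0,0,-0.8,0],[0,0,0,0,0,0,0],[0,0,0,0,0,0,0],[0,0,0,0,0,0,0]]]}}

```text
t: 10.85
tcp_pos: [436.2, -205.7, 239.5]
tool_rot: [-0.003, 1.0, 0.0, -0.0]
force: [0.2, 1.1, 0.7]
finger_gap: 0.2
grip_force: 0.0
```

```bash
python3 - <<'E'
from cell import robot
import cv2,numpy as np
o=robot.get_obs();print(o['t'],o['tcp_pos'],o['force'])
I=[]
for n,(y,x) in(("scene",(120,300)),("side",(70,280))):
    s=robot.snapshot(n);I.append(cv2.resize(s["img"][y:y+180,x:x+130],None,fx=3,fy=3,interpolation=cv2.INTER_CUBIC))
cv2.imwrite("pics/e.png",np.hstack(I))
E
```

```text
10.85 [ 436.15767983 -205.69713792  239.53728698] [0.24450572 1.06269807 0.72647571]
```

View pics/e.png

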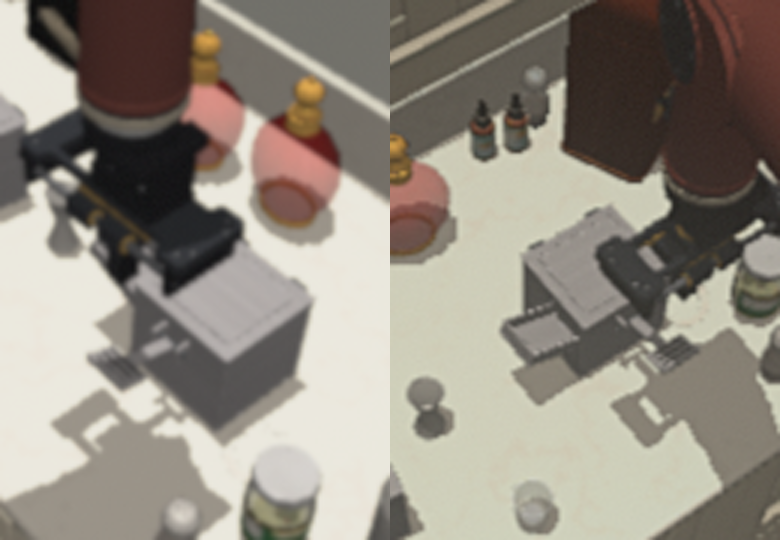

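The lid is shut, the lever is up (paddle at (672,352) in the right crop, where it was at the start), the chute is empty and the gripper is clear.

```bash
python3 -c "
from cell import robot
print(robot.job_done())"
```

```text
the job is handed in; nothing more can be done
None
```

I pressed the lever to its stop and both corks left the chute for the box (one seen inside). I then eased the lid shut at about 24 mm/s of paddle rise and handed the job in at about 11 s; no verdict was returned.

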